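# Line up flux bottles on the warming shelf and switch it on

## Robot

A 6-joint arm with a two-finger parallel gripper is mounted at the origin on the work surface. World frame = base frame: x ahead of the robot, y to its left, z up, the work surface at z = 0. Lengths are in mm, angles in rad, forces in N, time in s.
With the tool pointing down it reaches from about 350 to 775 mm from the base axis. Payload 7.3 kg.
Tool frame: the origin (TCP) lies at the very end of the fingers, on their centre line; the grasp point (between the pads) lies 19 mm behind it; z points along the fingers, y is the line along which they close (so a half turn about z gives the same grasp; the last joint's range is limited). The gripper opens to 92 mm and grips with 3 to 60 N. Pads are 19 mm wide; open, the fingers measure 130 mm over their backs; the gripper's body (75 mm by 190 mm) begins 47 mm behind the grasp point.
Start: joints at [-1.318, 0.342, 1.524, -0, 1.275, -0.146], TCP at [203.889, -483.816, 189.541] pointing down, gripper open.
Joint ranges: [-2.53, 2.53], [-0.77, 2.02], [0.04, 2.7], [-1, 4.14], [0.28, 2.66], [-3.11, 3.11]. Speed limits (rad/s): [2.57, 2.57, 3.14, 3.14, 3.14, 3.14].

## Interface

Orientations are given as a rotation vector (axis times angle).
In Python, from plant import arm gives the robot as it stands.
- The arm moves only by the shell command python3 -m creep 'ROWS'. ROWS is a JSON object of lists of equal length, an entry for each row: "linear": the shift along the tool's x, y, z in units of 0.025 m (1.0 is 0.025 m), a list of three; "twist": the turn, a rotation vector about the tool's x, y, z in units of 0.08 rad (1.0 is 0.08 rad), a list of three; "gripper": the opening, from 0 (shut) to 1 (fully open). A call has 1 to 5 rows; each row shifts and turns the commanded pose from where the row before left it, along the tool's axes as they then stand; what a row does not reach is not made up. A row lasts 1/10 s, in which the tool goes at most 50 mm and 8.59 degrees, less where a joint would pass 70% of its speed; a pose out of reach is approached as far as the arm can. A call with a number of a shift or a turn outside -1 to 1 is refused whole. A call with a gripper value outside its range is refused whole. The fingers move at their own pace and stop on an object; the grip force is fixed at half the most. Time passes only in rows, so rows that do not move let the fingers close. It gives the time, the measured TCP pose, the force, the opening and the grip force at its end, in the units of the state.
- arm.state(): the state, without advancing time (a new reading comes with each control period).
- arm.capture(name): name is "side" or "top"; returns the picture (480x640x3 uint8, red, green, blue); there is no depth.
- arm.camera_params(name): a dict with "fov_y" (degrees; the focal length in pixels is half the picture's height over the tangent of half this angle, whatever the lens; pixels are square), "cx", "cy" (the principal point, pixels), "eye" and "orientation" of the camera in the world. Camera axes: x right, y down, z forward; pixel columns grow to the right and rows downward; lengths in mm; the calibration is good to about 2 mm. A picture is of the moment at which its call begins. camera_params takes no time and is no camera call.
- arm.close_job(): hands the job in; it is judged then, once.
The state is a dict: "time_s": time; "joint_positions": joint angles; "qvel": joint speeds; "joint_torque": joint torques, N m; "tool_pos": TCP position; "orientation": TCP orientation; "contact_force": force on the tool from outside, world axes, zero at the start; "torque": the same for the moment, N m; "finger_gap": opening from 0.0 (shut) to 1.0 (fully open); "grasp_force": force on a finger pad.
Only numpy, scipy, OpenCV 4.12 (cv2) and the standard library are available. Lean on these libraries where they do the work, as an engineer would, in place of code of your own. Each camera call takes 0.05 s, during which the arm holds its last target. There are 200 camera calls.

## Task

Put the red-capped and the yellow-capped flux bottle on the warming shelf, each standing upright in the middle of the spot of its own colour, so that they make a neat row with the blue-capped bottle already there. Then turn the selector knob on the white control box clockwise until its white pointer is at the green mark. Leave the blue-capped bottle and everything else on the bench where it is.

Things in the scene. Friction and masses are not known exactly. Their poses are not given: they have to be found in the camera images.
- bottle_red: flux bottle, 0.2 kg: white round body 54 mm in diameter up to 74 mm high, with a coloured band, a narrowing shoulder to 90 mm, then a straight round cap, 30 mm in diameter, from 90 to 135 mm above the foot. Origin: centre of the underside, z up. Stands loose, upright, on the green mat. Red cap and band.
- bottle_yellow: flux bottle, 0.2 kg: white round body 54 mm in diameter up to 74 mm high, with a coloured band, a narrowing shoulder to 90 mm, then a straight round cap, 30 mm in diameter, from 90 to 135 mm above the foot. Origin: centre of the underside, z up. Stands loose, upright, on the green mat. Yellow cap and band.
- bottle_blue: flux bottle, 0.2 kg: white round body 54 mm in diameter up to 74 mm high, with a coloured band, a narrowing shoulder to 90 mm, then a straight round cap, 30 mm in diameter, from 90 to 135 mm above the foot. Origin: centre of the underside, z up. Stands loose, upright, in the row on its blue spot from the start. Blue cap and band.
- shelf: the warming shelf at the left, fixed: a grey deck 180 mm deep (x) by 320 mm wide (y), its upper face at z = 40 mm; origin: centre of the underside, front edge at x = -90 mm; the front faces the robot's right (world -y). The spots' centres lie on the line x = -30 mm, at y = -78, 0 and 78 mm. Two posts at the rear corners (x = 78, y = -150 and 150 mm) carry the guard; front and sides are open.
- guard_edge (a point): middle of the lower front edge of the clear acrylic guard over the shelf's rear: 212 mm above the mat, 14 mm behind the spots' centre line. The guard is 320 mm wide, 7 mm thick, level, runs back from here 106 mm; yellow front edge. A hand straight down over the row would strike it: come from the front, fingers pointing into the shelf (its +x) and down, 30 to 45 degrees from vertical, on the cap.
- pad_red: warming spot of the shelf: a disc of 74 mm diameter, flush with the deck, steel-grey in the middle, with a 30 mm wide tongue of its colour towards the shelf's front edge. Origin: its centre, on the deck; x and y as the shelf. The three spots lie in a row along the shelf's y axis, 78 mm apart; which colour lies where changes. Colour: red.
- pad_yellow: warming spot of the shelf: a disc of 74 mm diameter, flush with the deck, steel-grey in the middle, with a 30 mm wide tongue of its colour towards the shelf's front edge. Origin: its centre, on the deck; x and y as the shelf. The three spots lie in a row along the shelf's y axis, 78 mm apart; which colour lies where changes. Colour: yellow.
- pad_blue: warming spot of the shelf: a disc of 74 mm diameter, flush with the deck, steel-grey in the middle, with a 30 mm wide tongue of its colour towards the shelf's front edge. Origin: its centre, on the deck; x and y as the shelf. The three spots lie in a row along the shelf's y axis, 78 mm apart; which colour lies where changes. Colour: blue.
- control_box: white box 115 x 115 mm, 50 mm high, fixed to the bench, with the selector knob in the middle of its top. Origin: centre of the underside. Four marks 50 mm from the knob's axis: black at -x (joint 0), small grey ones at 0.6 and 1.8, a larger green one at 1.2 rad clockwise from the black, in the direction (-cos 1.2, sin 1.2) of the box's x and y.
- selector (a joint): angle of the selector knob, rad: 0 when the pointer is at the black mark (-x of the box), growing clockwise seen from above, 1.2 at the green mark, stop at 1.8. It moves with light friction and stays where it is left; starts between 0 and 0.35.
- selector_grip (a point): point on the knob's upright axis, 37 mm above the box's top, where to grip the knob's bar. It turns with the knob: the bar is 57 mm long along x, 14 mm thick along y, its top is 7 mm above this point and its foot, a disc of 60 mm diameter, 23 mm below this point. The white pointer line is on the bar's -x half.
- beaker: bystander: open glass beaker, 72 mm in diameter, 90 mm high, loose; origin: centre of the underside.
- spool: bystander: solder spool, 64 mm in diameter, 42 mm high, loose; origin: centre of the underside.
- tin: bystander: round steel tin, 50 mm in diameter, 24 mm high, loose, standing between the two bottles; origin: centre of the underside.
- meter: bystander: yellow hand multimeter, 150 x 78 x 40 mm, lying loose; origin: centre of the underside, x along its length.
- screwdriver: bystander: blue screwdriver, 170 mm long, 26 mm thick, lying loose; origin: middle of its length, x along it.
Not all that is in view belongs to the job. What is shaped like the bottle_yellow but purple is not meant.

How it is judged (in metres and radians):
On the way, in this order (a step that is already met when the one before it is completed fails the run):
1. the red-capped and the yellow-capped bottle stand released and upright, each on the spot of its own colour (within 12 mm of its centre) (horizontal distance between bottle_red and pad_red below 0.012 m and z of bottle_red in the frame of shelf between 0.034 and 0.046 m and angle between each of bottle_red, bottle_yellow's own z axis and vertical below 0.1 rad and horizontal distance between bottle_yellow and pad_yellow below 0.012 m and z of bottle_yellow in the frame of shelf between 0.034 and 0.046 m and linear speed of each of bottle_red, bottle_yellow below 0.02 m/s and contact force between the fingers and bottle_red below 0.2 N and contact force between the fingers and bottle_yellow below 0.2 N), for 0.2 s.
2. the selector's pointer is at the green mark (1.06 to 1.34 rad) (value of joint selector between 1.06 and 1.34 rad), for 0.2 s.
At the end, for the whole second after the job is handed in: All three bottles stand at rest and released on the shelf's deck, upright (within 0.1 rad), each within 12 mm of the centre of the spot of its own colour, and the selector is at 1.06 to 1.34 rad, the green mark (all of step 1 and all of step 2 and horizontal distance between bottle_blue and pad_blue below 0.012 m and z of bottle_blue in the frame of shelf between 0.034 and 0.046 m and angle between bottle_blue's own z axis and vertical below 0.1 rad and linear speed of bottle_blue below 0.02 m/s and contact force between the fingers and bottle_blue below 0.2 N); the robot touches nothing.
It fails at once if the blue-capped bottle is moved by more than 15 mm (distance of bottle_blue from where it was at the start of the episode above 0.015 m).
It fails at once if a bystander (beaker, spool, tin, meter or screwdriver) is moved by more than 30 mm (distance of any of beaker, spool, tin, meter, screwdriver from where it was at the start of the episode above 0.03 m).
It also fails if it takes over 58 s, if anything falls off the work surface, if the arm or the gripper's body presses on something with over 40 N, if the wrist force passes 120 N, or if a joint passes its speed limit or range.

## Working session

There is one attempt and no reset: what is moved stays moved. The work goes in short steps, Python scripts to look and compute and a shell command to move; the robot and the scene stay as the last step left them, time stands still between calls to the robot, and variables do not carry over. Pictures are saved under pics/ and viewed, at most 10 in all, crops included, and the job is handed in when it is done.

```bash
ls; mkdir -p pics; python3 - <<'E'
from plant import arm
import cv2
for n in("side","top"):
    im=arm.capture(n); cv2.imwrite(f"pics/{n}0.png",im[...,::-1]); print(n,arm.camera_params(n))
print(arm.state())
E
```

```text
pics
side {'fov_y': 45.32328015776405, 'cx': 329.9112937773514, 'cy': 241.29872524331884, 'eye': array([1330.57331992,  414.82206611, 1382.25528943]), 'orientation': array([-1.37801219, -2.40060486,  0.69673814])}
top {'fov_y': 47.37192151978163, 'cx': 319.79983030124623, 'cy': 232.102058317728, 'eye': array([ 387.97842607,   26.17725347, 1226.26051057]), 'orientation': array([-2.07428953,  2.14372175, -0.23216356])}
{'time_s': 0.1, 'joint_positions': array([-1.31800664e+00,  3.42660658e-01,  1.52490045e+00, -1.55669061e-05,
        1.27539312e+00, -1.45989010e-01]), 'qvel': array([-0.00071373, -0.0014594 , -0.00183524, -0.00092016, -0.00074049,
        0.0006979 ]), 'joint_torque': array([ 2.27776887e-03, -4.32004702e+01, -2.44694102e+01,  7.19294348e-02,
        5.25986427e-02, -5.34406422e-05]), 'tool_pos': array([ 203.77311319, -483.4038513 ,  188.91788383]), 'orientation': array([-3.07801718e+00, -6.21995662e-01,  1.37452011e-04]), 'contact_force': array([-0.68171874,  0.02857655,  0.15978178]), 'torque': array([ 0.04848882, -0.0216144 , -0.03182768]), 'grasp_force': 0.0, 'finger_gap': 0.9972413208938551}
```

View pics/top0.png

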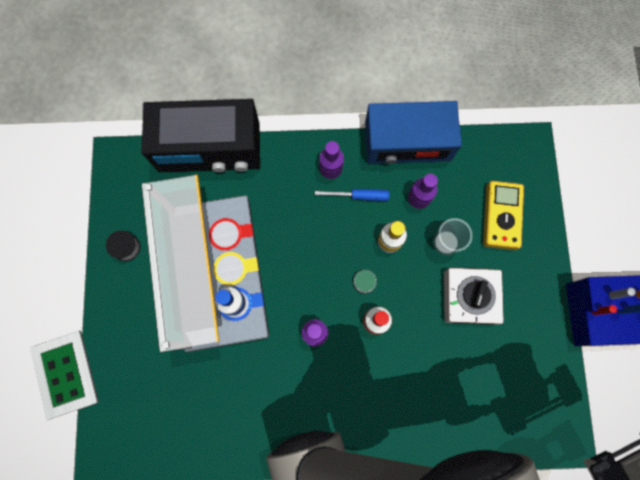

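View pics/side0.png

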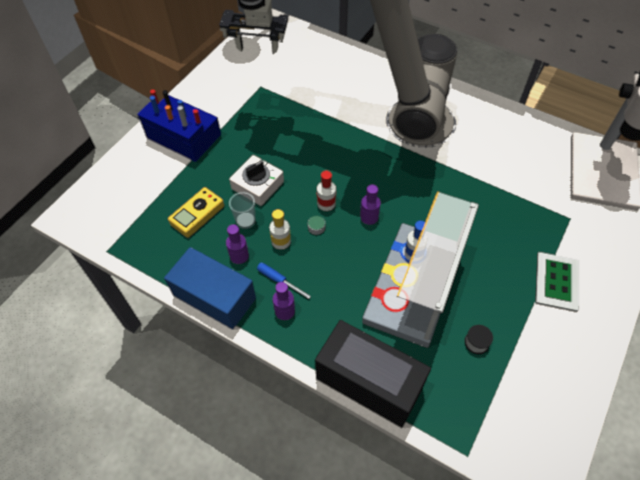

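The top view shows the red cap at (381,318) and the yellow cap at (397,229). What could be mistaken for them:
- Three purple bottles, at (315,332), (424,190) and (331,155).
- The blue-capped bottle on the shelf, at (225,298).
- The yellow meter, at (505,215).
- Red screwdriver handles in the tool block, at (612,308).

The pads are red (226,234), yellow (230,267) and blue (233,302). The box is at (474,296), with the green mark at (455,303). By the description I choose caps (381,318) and (397,229), and I'll check them in one crop.

```bash
cat > h.py <<'E'
import numpy as np, cv2
from scipy.spatial.transform import Rotation as R
from plant import arm
def cam(n):
    p=arm.camera_params(n); f=240/np.tan(np.radians(p["fov_y"]/2)); return p,f,R.from_rotvec(p["orientation"]).as_matrix()
def ray(n,u,v):
    p,f,M=cam(n); d=M@np.array([(u-p["cx"])/f,(v-p["cy"])/f,1]); return p["eye"],d/np.linalg.norm(d)
def onz(n,u,v,z):
    e,d=ray(n,u,v); return e+d*(z-e[2])/d[2]
def proj(n,X):
    p,f,M=cam(n); c=M.T@(np.asarray(X,float)-p["eye"]); return c[:2]/c[2]*f+[p["cx"],p["cy"]]
def tri(a,b):
    A=np.zeros((3,3));B=np.zeros(3)
    for e,d in(a,b):
        P=np.eye(3)-np.outer(d,d);A+=P;B+=P@e
    x=np.linalg.solve(A,B); return x,[np.linalg.norm((np.eye(3)-np.outer(d,d))@(x-e)) for e,d in(a,b)]
def hsvmask(im,c):
    h=cv2.cvtColor(im,cv2.COLOR_RGB2HSV); H,S,V=[h[...,i].astype(int) for i in range(3)]
    hue={"red":(H<8)|(H>172),"yellow":(H>20)&(H<35),"blue":(H>100)&(H<125),"green":(H>50)&(H<80)}[c]
    return (hue&(S>140)&(V>90)).astype(np.uint8)
def blob(im,c,u,v,r=25):
    """largest blobs of the colour in the window, list of (area,cx,cy)"""
    m=hsvmask(im,c); w=np.zeros_like(m); w[max(0,v-r):v+r,max(0,u-r):u+r]=1
    n,_,s,ce=cv2.connectedComponentsWithStats(m*w)
    return sorted([(int(s[i,4]),*ce[i].round(2)) for i in range(1,n)],reverse=True)[:3]
E
python3 - <<'E'
from h import *
t=cv2.imread("pics/top0.png")[...,::-1].copy(); s=cv2.imread("pics/side0.png")[...,::-1].copy()
for c,(u,v),(a,b) in(("red",(381,318),(326,178)),("yellow",(397,229),(279,216)),("blue",(228,298),(419,232))):
    B=blob(t,c,u,v,14);C=blob(s,c,a,b,11); print(c,B,C)
    print(onz("top",*B[0][1:],112.5).round(1),onz("side",*C[0][1:],112.5).round(1),tri(ray("top",*B[0][1:]),ray("side",*C[0][1:])))
# pad tongues+rings : hole centroids
for c,(u,v) in(("red",(228,233)),("yellow",(233,266))):
    m=hsvmask(t,c); w=np.zeros_like(m); w[v-22:v+22,u-25:u+30]=1; m=m*w
    cs,hi=cv2.findContours(m,cv2.RETR_CCOMP,cv2.CHAIN_APPROX_NONE)
    for k,ct in enumerate(cs):
        if hi[0][k][3]>=0 and cv2.contourArea(ct)>100:
            M=cv2.moments(ct); q=(M["m10"]/M["m00"],M["m01"]/M["m00"]); print(c,"hole",M["m00"],q,onz("top",*q,40).round(1))
cr=lambda im,x,y,w,h,k:cv2.resize(im[y:y+h,x:x+w],None,fx=k,fy=k,interpolation=cv2.INTER_CUBIC)
A=np.vstack([np.hstack([cr(t,140,170,140,100,2.8),cr(t,435,260,80,57,4.9)[:280,:392]]),np.hstack([cr(t,140,260,140,100,2.8),cr(t,340,205,180,129,2.17)[:280,:392].copy() if 0 else cv2.resize(t[205:345,335:475],(392,280))])])
cv2.imwrite("pics/crop.png",A[...,::-1])
for X in([0,0,0],):print(proj("top",X))
E
```

```text
red [(160, np.float64(380.51), np.float64(317.98))] [(83, np.float64(325.81), np.float64(175.0))]
[450.6 -98.5 112.5] [ 436.6 -107.2  112.5] (array([450.07940124, -97.67462965, 132.28906569]), [np.float64(1.4721298346426883), np.float64(1.4721298346428078)])
yellow [(183, np.float64(396.75), np.float64(228.8))] [(147, np.float64(277.65), np.float64(217.05))]
[ 633.5 -142.8  112.5] [ 627.6 -145.6  112.5] (array([ 631.8561678 , -141.88361314,  120.26817597]), [np.float64(0.258245624323837), np.float64(0.2582456243238317)])
blue [(195, np.float64(223.37), np.float64(297.14)), (14, np.float64(239.57), np.float64(289.14)), (4, np.float64(240.25), np.float64(309.5))] [(69, np.float64(418.75), np.float64(224.94))]
[503.  218.1 112.5] [458.1 193.5 112.5] (array([497.72673327, 205.83491251, 171.77034121]), [np.float64(2.2152424178538412), np.float64(2.215242417853914)])
red hole 626.5 (224.76110667730777, 233.79196594839053) [650.7 228.2  40. ]
yellow hole 658.5 (229.63907871424954, 268.22348772462664) [573.2 217.2  40. ]Traceback (most recent call last):
  File "<stdin>", line 14, in <module>
    return _nx.concatenate(arrs, 1, dtype=dtype, casting=casting)
           ~~~~~~~~~~~~~~~^^^^^^^^^^^^^^^^^^^^^^^^^^^^^^^^^^^^^^^
ValueError: all the input array dimensions except for the concatenation axis must match exactly, but along dimension 0, the array at index 0 has size 280 and the array at index 1 has size 279
```

```bash
python3 - <<'E'
from h import *
t=cv2.imread("pics/top0.png"); s=cv2.imread("pics/side0.png")
Z=lambda im,x,y,w,h:cv2.resize(im[y:y+h,x:x+w],(400,300),interpolation=cv2.INTER_CUBIC)
cv2.imwrite("pics/crop.png",np.vstack([np.hstack([Z(t,350,210,140,105+20),Z(t,440,263,68,51+12)]),np.hstack([Z(s,250,165,100,75+10),Z(t,195,210,140,105+30)])]))
E
```

```text
(no output)
```

View pics/crop.png

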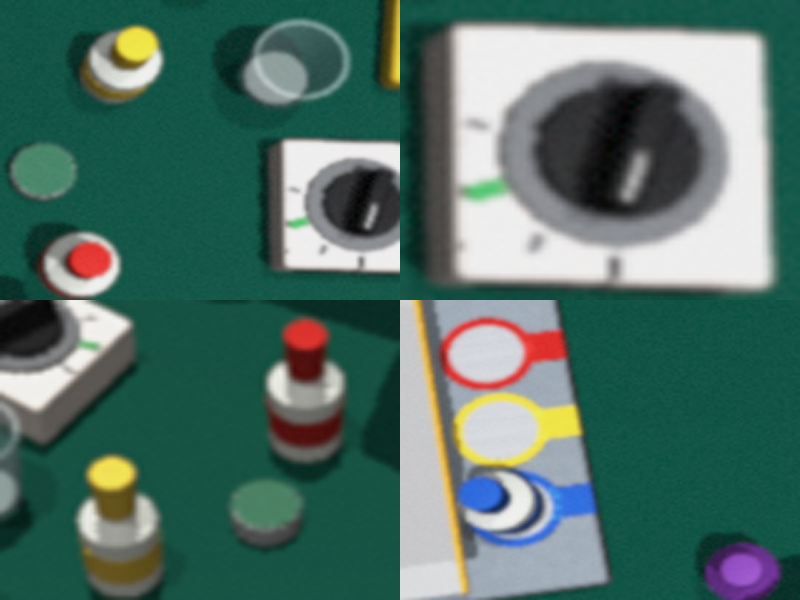

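The crop confirms the choice: white bodies with a yellow cap (upper left) and a red cap (lower left). The red tongue is the far spot and yellow the middle one; the blue bottle stands on the near spot. The box's black mark is at the bottom, green is at the left, and the pointer is just off black. Next I measure exact positions.

```bash
python3 - <<'E'
from h import *
t=cv2.imread("pics/top0.png")[...,::-1].copy(); s=cv2.imread("pics/side0.png")[...,::-1].copy()
def top(im,c,u,v,r,vmin):
    m=hsvmask(im,c)*(im.max(2)>vmin); w=np.zeros_like(m); w[v-r:v+r,u-r:u+r]=1
    n,_,st,ce=cv2.connectedComponentsWithStats((m*w).astype(np.uint8)); k=1+np.argmax(st[1:,4]); return st[k,4],ce[k]
for c,(u,v),(a,b),z in(("red",(381,318),(326,178),135),("yellow",(397,229),(278,216),135),("blue",(225,298),(419,226),175)):
    A,p=top(t,c,u,v,15,170);B,q=top(s,c,a,b,13,170)
    x,r=tri(ray("top",*p),ray("side",*q)); print(c,A,B,p.round(1),q.round(1),"plane",onz("top",*p,z)[:2].round(1),onz("side",*q,z)[:2].round(1),"tri",x.round(1),np.round(r,1))
# box: white top
h=cv2.cvtColor(t,cv2.COLOR_RGB2HSV); m=((h[...,1]<40)&(h[...,2]>170)).astype(np.uint8); w=np.zeros_like(m); w[255:335,440:510]=1
m=m*w; cs,_=cv2.findContours(m,cv2.RETR_EXTERNAL,cv2.CHAIN_APPROX_NONE); ct=max(cs,key=cv2.contourArea)
bx=cv2.boxPoints(cv2.minAreaRect(ct)); P=np.array([onz("top",*b,50)[:2] for b in bx]); print("box",bx.round(1).tolist(),P.round(1).tolist(),"c",P.mean(0),"sides",np.linalg.norm(np.diff(P,axis=0),axis=1))
for i in(0,1):
    d=P[i+1]-P[i]; print("edge ang",np.degrees(np.arctan2(d[1],d[0])))
_,g=max([(b[0],b[1:]) for b in blob(t,"green",455,303,10)],default=(0,None)); print("green",g, None if g is None else onz("top",*g,50).round(1))
# pointer: bright inside knob
k=((t.min(2)>110)).astype(np.uint8); w[:]=0; w[288:305,466:490]=1
ys,xs=np.nonzero(k*w); print("ptr px",list(zip(xs,ys,t[ys,xs,0])))
g=t[270:322,455:500].mean(2); print("ring",)
for nm,(u,v),z in(("beaker",(455,235),90),("tin",(365,281),24),("purple1",(315,332),120),("purple2",(429,182),130),("purple3",(333,148),130),("spool",(122,245),42),("guardnear",(217,342),212),("guardfar",(199,178),212)): print(nm,onz("top",u,v,z)[:2].round(0))
E
```

```text
red 148 58 [380.9 317.8] [326.  174.6] plane [449.7 -96.9] [451.  -98.2] tri [450.  -97.8 134. ] [0.9 0.9]
yellow 152 81 [397.3 227.9] [277.4 213.9] plane [ 630.3 -140.7] [ 631.8 -141.7] tri [ 630.9 -141.5  133.7] [0.7 0.7]
blue 169 53 [222.6 296.7] [419.3 224.7] plane [497.5 208.8] [499.5 205.2] tri [498.3 207.  174.6] [2.1 2.1]
box [[449.0, 269.0], [502.0, 269.0], [502.0, 322.0], [449.0, 322.0]] [[554.3, -259.9], [550.5, -374.8], [437.2, -363.0], [440.9, -250.5]] c [ 495.73113013 -312.06818642] sides [114.96573203 113.88423338 112.61160567]
edge ang -91.8856054795402
edge ang 174.0379756360353
green (np.float64(455.0), np.float64(302.0)) [ 482.7 -266.8   50. ]
ptr px [(np.int64(480), np.int64(295), np.uint8(115)), (np.int64(480), np.int64(296), np.uint8(146)), (np.int64(481), np.int64(296), np.uint8(133)), (np.int64(480), np.int64(297), np.uint8(154)), (np.int64(481), np.int64(297), np.uint8(135)), (np.int64(479), np.int64(298), np.uint8(125)), (np.int64(480), np.int64(298), np.uint8(157)), (np.int64(481), np.int64(298), np.uint8(127)), (np.int64(479), np.int64(299), np.uint8(141))
[... 218 characters left out ...]
), np.uint8(118)), (np.int64(479), np.int64(301), np.uint8(167)), (np.int64(480), np.int64(301), np.uint8(138)), (np.int64(478), np.int64(302), np.uint8(133)), (np.int64(479), np.int64(302), np.uint8(151)), (np.int64(480), np.int64(302), np.uint8(113)), (np.int64(478), np.int64(303), np.uint8(153)), (np.int64(479), np.int64(303), np.uint8(139)), (np.int64(466), np.int64(304), np.uint8(112)), (np.int64(478), np.int64(304), np.uint8(140)), (np.int64(479), np.int64(304), np.uint8(122)), (np.int64(489), np.int64(304), np.uint8(122))]
ring
beaker [ 621. -269.]
tin [537. -79.]
purple1 [427.  34.]
purple2 [ 728. -214.]
purple3 [810. -16.]
spool [632. 454.]
guardnear [412. 212.]
guardfar [725. 249.]
```

```bash
cat > plan.py <<'E'
# python3 plan.py gx gy gz azimuth_deg tilt_deg [0=rotate first,1=shift first] : grasp point target -> rows in tool units
import sys; from h import *
gx,gy,gz,az,ti=map(float,sys.argv[1:6]); shift_first=len(sys.argv)>6 and sys.argv[6]=="1"
a,t=np.radians([az,ti]); zt=np.array([np.sin(t)*np.cos(a),np.sin(t)*np.sin(a),-np.cos(t)])
yt=np.array([np.sin(a),-np.cos(a),0]); T=np.column_stack([np.cross(yt,zt),yt,zt])
s=arm.state(); C=R.from_rotvec(s["orientation"]).as_matrix(); p=s["tool_pos"]; tgt=np.array([gx,gy,gz])+19*zt
if len(sys.argv)>7: T=T@np.diag([-1,-1,1])
w=R.from_matrix(C.T@T).as_rotvec(); fr=C if shift_first else T
print("twist total units",(w/0.08).round(2),"rows",np.ceil(abs(w/0.08).max()))
print("shift total units",(fr.T@(tgt-p)/25).round(2),"world",(tgt-p).round(1),"now grasp",(p-19*C[:,2]).round(1),"q",s["joint_positions"].round(2),"F",s["contact_force"].round(1),"gap",round(s["finger_gap"],3),"gf",s["grasp_force"],"t",s["time_s"])
E
python3 plan.py 450 -97.8 230 98 40 1;  python3 plan.py 450 -97.8 230 98 40
```

```text
twist total units [  5.7    7.41 -15.69] rows 16.0
shift total units [ 15.19 -10.86  -1.04] world [244.5 397.7  26.5] now grasp [ 203.8 -483.4  207.9] q [-1.32  0.34  1.52 -0.    1.28 -0.15] F [-0.7  0.   0.2] gap 0.997 gf 0.0 t 0.1
twist total units [  5.7    7.41 -15.69] rows 16.0
shift total units [11.71 11.9   8.44] world [244.5 397.7  26.5] now grasp [ 203.8 -483.4  207.9] q [-1.32  0.34  1.52 -0.    1.28 -0.15] F [-0.7  0.   0.2] gap 0.997 gf 0.0 t 0.1
```

```bash

python3 -m creep '{"linear":[[0.5,-0.36,-0.1],[0.95,-0.68,-0.1],[0.95,-0.68,-0.1],[0.95,-0.68,-0.1],[0.95,-0.68,-0.1]],"twist":[[0,0,0],[0,0,0],[0,0,0],[0,0,0],[0,0,0]],"gripper":[1,1,1,1,1]}'
python3 -m creep '{"linear":[[0.95,-0.68,-0.1],[0.95,-0.68,-0.1],[0.95,-0.68,-0.1],[0.95,-0.68,-0.1],[0.95,-0.68,-0.1]],"twist":[[0,0,0],[0,0,0],[0,0,0],[0,0,0],[0,0,0]],"gripper":[1,1,1,1,1]}' >/dev/null
python3 -m creep '{"linear":[[0.95,-0.68,0],[0.95,-0.68,0],[0.95,-0.68,0],[0.95,-0.68,0],[0.95,-0.68,0]],"twist":[[0,0,0],[0,0,0],[0,0,0],[0,0,0],[0,0,0]],"gripper":[1,1,1,1,1]}' 
python3 -m creep '{"linear":[[0.95,-0.68,0],[0.4,-0.3,0],[0,0,0]],"twist":[[0,0,0],[0,0,0],[0.3,0.4,-0.9]],"gripper":[1,1,1]}' 
python3 plan.py 450 -97.8 230 98 40
```

```text
time_s: 0.6
tool_pos: [273.7, -369.0, 202.1]
orientation: [-3.079, -0.622, -0.0]
contact_force: [-0.3, 0.5, -0.2]
finger_gap: 1.002
grasp_force: 0.0
time_s: 1.6
tool_pos: [425.9, -120.1, 214.6]
orientation: [-3.079, -0.623, -0.0]
contact_force: [0.2, -0.4, 0.7]
finger_gap: 1.001
grasp_force: 0.0
time_s: 1.9
tool_pos: [447.9, -84.0, 214.5]
orientation: [-3.023, -0.733, -0.042]
contact_force: [0.1, -0.3, -0.2]
finger_gap: 0.999
grasp_force: 0.0
twist total units [  5.36   7.03 -14.72] rows 15.0
shift total units [-0.03  0.01 -0.08] world [ 0.4 -1.7  1. ] now grasp [447.5 -84.7 233.4] q [-0.39  0.19  1.67  0.04  1.28  0.7 ] F [ 0.1 -0.3 -0.2] gap 0.999 gf 0.0 t 1.9
```

```bash

python3 -m creep '{"linear":[[0,0,0],[0,0,0],[0,0,0],[0,0,0],[0,0,0]],"twist":[[0.36,0.47,-0.98],[0.36,0.47,-0.98],[0.36,0.47,-0.98],[0.36,0.47,-0.98],[0.36,0.47,-0.98]],"gripper":[1,1,1,1,1]}' >/dev/null
python3 -m creep '{"linear":[[0,0,0],[0,0,0],[0,0,0],[0,0,0],[0,0,0]],"twist":[[0.36,0.47,-0.98],[0.36,0.47,-0.98],[0.36,0.47,-0.98],[0.36,0.47,-0.98],[0.36,0.47,-0.98]],"gripper":[1,1,1,1,1]}' >/dev/null
python3 -m creep '{"linear":[[0,0,0],[0,0,0],[0,0,0],[0,0,0],[0,0,0]],"twist":[[0.36,0.47,-0.98],[0.36,0.47,-0.98],[0.36,0.47,-0.98],[0.36,0.47,-0.98],[0.34,0.47,-0.98]],"gripper":[1,1,1,1,1]}'
python3 plan.py 450 -97.8 116 98 40
```

```text
time_s: 3.4
tool_pos: [447.0, -86.5, 214.6]
orientation: [-1.674, -1.917, -0.612]
contact_force: [-0.0, 0.5, -0.4]
finger_gap: 0.996
grasp_force: 0.0
twist total units [ 0.03 -0.04 -0.04] rows 1.0
shift total units [-2.89  0.06  3.48] world [   1.3    0.8 -113.1] now grasp [448.7 -98.7 229.1] q [-0.71  0.48  1.48  0.45  1.73 -0.9 ] F [-0.   0.5 -0.4] gap 0.996 gf 0.0 t 3.4
```

```bash

python3 -m creep '{"linear":[[-0.58,0.01,0.7],[-0.58,0.01,0.7],[-0.58,0.01,0.7],[-0.58,0.01,0.7],[-0.57,0.02,0.68]],"twist":[[0,0,0],[0,0,0],[0,0,0],[0,0,0],[0,0,0]],"gripper":[1,1,1,1,1]}' 
python3 -m creep '{"linear":[[0,0,0],[0,0,0],[0,0,0],[0,0,0],[0,0,0]],"twist":[[0,0,0],[0,0,0],[0,0,0],[0,0,0],[0,0,0]],"gripper":[0,0,0,0,0]}' 
python3 -m creep '{"linear":[[0,0,0],[0,0,0],[0,0,0]],"twist":[[0,0,0],[0,0,0],[0,0,0]],"gripper":[0,0,0]}' 
python3 plan.py 450 -97.8 176 98 40
```

```text
time_s: 3.9
tool_pos: [448.3, -85.4, 100.6]
orientation: [-1.678, -1.916, -0.611]
contact_force: [0.0, -0.4, -0.1]
finger_gap: 0.999
grasp_force: 0.0
time_s: 4.4
tool_pos: [449.0, -85.8, 102.1]
orientation: [-1.678, -1.917, -0.612]
contact_force: [0.5, 0.0, -0.7]
finger_gap: 0.618
grasp_force: 0.0
time_s: 4.7
tool_pos: [448.8, -85.6, 101.5]
orientation: [-1.678, -1.916, -0.611]
contact_force: [-0.1, 0.7, 0.8]
finger_gap: 0.356
grasp_force: 0.0
twist total units [ 0.05 -0.02 -0.07] rows 1.0
shift total units [ 1.54 -0.02 -1.84] world [-0.5 -0.1 60. ] now grasp [450.4 -97.7 116. ] q [-0.71  0.61  1.6   0.44  1.5  -1.01] F [-0.1  0.7  0.8] gap 0.356 gf 0.0 t 4.7
```

```bash

python3 -m creep '{"linear":[[0,0,0],[0,0,0],[0,0,0],[0.2,0,-0.24],[0.4,0,-0.48]],"twist":[[0,0,0],[0,0,0],[0,0,0],[0,0,0],[0,0,0]],"gripper":[0,0,0,0,0]}' 
python3 -m creep '{"linear":[[0.64,0,-0.77],[0.64,0,-0.77],[0.64,0,-0.77],[0,0,0]],"twist":[[0,0,0],[0,0,0],[0,0,0],[0,0,0]],"gripper":[0,0,0,0]}' 
python3 plan.py 672 80 216 98 40 1
python3 - <<'E'
from h import *
s=arm.capture("side");t=arm.capture("top")
cv2.imwrite("pics/lift.png",np.hstack([s[90:290,220:470],t[180:380,200:450]])[...,::-1])
E
```

```text
time_s: 5.2
tool_pos: [448.4, -85.5, 124.7]
orientation: [-1.677, -1.914, -0.611]
contact_force: [0.0, 0.3, -0.3]
finger_gap: 0.003
grasp_force: 0.0
time_s: 5.6
tool_pos: [450.0, -86.9, 202.5]
orientation: [-1.68, -1.921, -0.613]
contact_force: [0.0, 0.2, -0.5]
finger_gap: 0.009
grasp_force: 0.0
twist total units [ 0.08  0.03 -0.04] rows 1.0
shift total units [4.5  9.68 3.86] world [220.3 179.   -1. ] now grasp [451.6 -99.  217.1] q [-0.71  0.49  1.49  0.45  1.7  -0.91] F [ 0.   0.2 -0.5] gap 0.009 gf 0.0 t 5.6
```

View pics/lift.png

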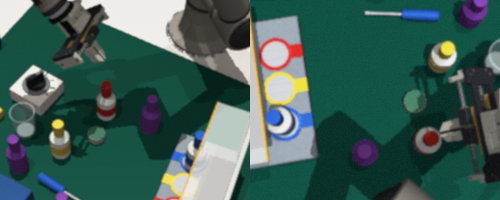

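The red bottle is still on the mat at about (107,100) in the side crop, with the fingers beside it, to its right (-y). The grasp missed, so I compare the reported TCP with where the fingers appear.

```bash
python3 - <<'E'
from h import *
s=arm.state(); C=R.from_rotvec(s["orientation"]).as_matrix(); p=s["tool_pos"]; print(p,C.round(2).tolist())
I={}
for n in("side","top"):
    im=arm.capture(n)[...,::-1].copy()
    q=proj(n,p); print(n,q)
    for k,c in((0,(0,0,255)),(-47-19,(255,0,255))):
        u=proj(n,p+k*C[:,2]); cv2.circle(im,tuple(int(round(x)) for x in u),3,c,-1)
    print(proj(n,[0,0,0]),proj(n,[450,-98,135]))
    I[n]=im
cv2.imwrite("pics/tcp.png",np.hstack([cv2.resize(I["side"][40:240,200:400],(400,400)),cv2.resize(I["top"][220:420,320:520],(400,400))]))
E
```

```text
[448.91733372 -86.23246855 199.84887037] [[-0.1, 0.99, -0.09], [0.76, 0.13, 0.64], [0.64, -0.0, -0.77]]
side [330.28061069 160.49306189]
[420.62208598 120.68582438] [326.24342563 174.42082893]
top [379.06971391 316.29380953]
[338.77644958 546.2080651 ] [381.50824081 317.62989291]
```

View pics/tcp.png

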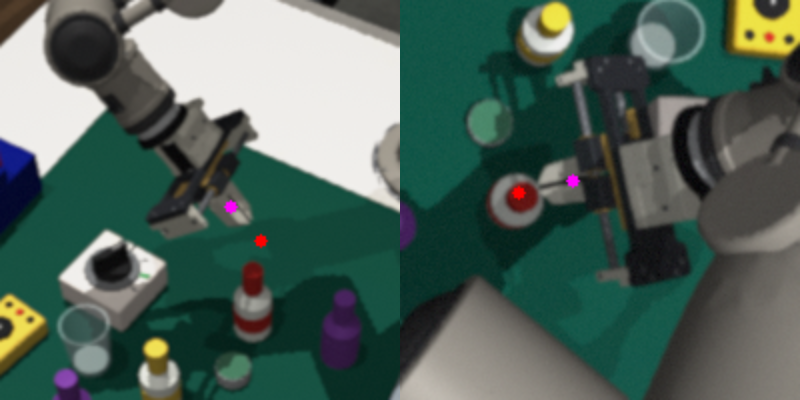

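The projected TCP (red dot) lies past the visible finger ends in both views, by about 25 mm. I'll triangulate the fingertips.

```bash
python3 - <<'E'
from h import *
s=arm.state(); C=R.from_rotvec(s["orientation"]).as_matrix(); p=s["tool_pos"]; print(p)
Q={}
for n in("side","top"):
    im=arm.capture(n); h=cv2.cvtColor(im,cv2.COLOR_RGB2HSV)
    a=proj(n,p-80*C[:,2]); b=proj(n,p+20*C[:,2]); d=(b-a)/np.linalg.norm(b-a)
    print(n,"along-tool profile (mm behind TCP, HSV, lateral width of grey)")
    for k in range(-60,16,4):
        u=proj(n,p+k*C[:,2]); row=[]
        for l in range(-9,10):
            x,y=np.round(u+l*np.array([-d[1],d[0]])).astype(int); H,S,V=map(int,h[y,x]); row.append('#' if S<75 and V>60 else ('r' if (H<8 or H>172) and S>120 else '.'))
        print(k,''.join(row))
E
```

```text
[448.51759837 -85.89191447 199.10131331]
side along-tool profile (mm behind TCP, HSV, lateral width of grey)
-60 .#################.
-56 ..################.
-52 ..################.
-48 ...#############...
-44 ...#############...
-40 ....#########......
-36 .....######........
-32 ........##.........
-28 ...................
-24 ...................
-20 ...................
-16 ...................
-12 ...................
-8 ...................
-4 ...................
0 ...................
4 ...................
8 ...................
12 ..................#
top along-tool profile (mm behind TCP, HSV, lateral width of grey)
-60 #########..########
-56 ##########..#######
-52 ##########.########
-48 ###################
-44 ###################
-40 .##################
-36 .##################
-32 ....##############.
-28 ..##############...
-24 ########.######....
-20 ###..rrrrrrr#####..
-16 ##.rrrrrrrrrr.###..
-12 .rrrrrrrrrrrrr.####
-8 #rrrrrrrrrrrrrr####
-4 .rrrrrrrrrrrrr.####
0 rrrrrrrrrrrrrrr.###
4 #rrrrrrrrrrrrr#####
8 #rrrrrrrrrrrr######
12 ##rrrrrrrrrr.######
```

```bash
python3 - <<'E'
from h import *
im=cv2.imread("pics/side0.png"); im2=cv2.resize(im[0:80,205:312],None,fx=7,fy=7,interpolation=cv2.INTER_CUBIC)
for X,c in(([203.8,-483.4,189],(0,0,255)),([203.8,-483.4,219],(0,255,0)),([203.8,-502,212],(255,0,255))):
    u=proj("side",X); print(u); cv2.circle(im2,(int((u[0]-205+.5)*7),int((u[1]+.5)*7)),5,c,-1)
cv2.imwrite("pics/st.png",im2)
E
```

```text
[258.76883213  60.14155086]
[257.81293906  52.200374  ]
[252.98108033  52.00418872]
```

View pics/st.png

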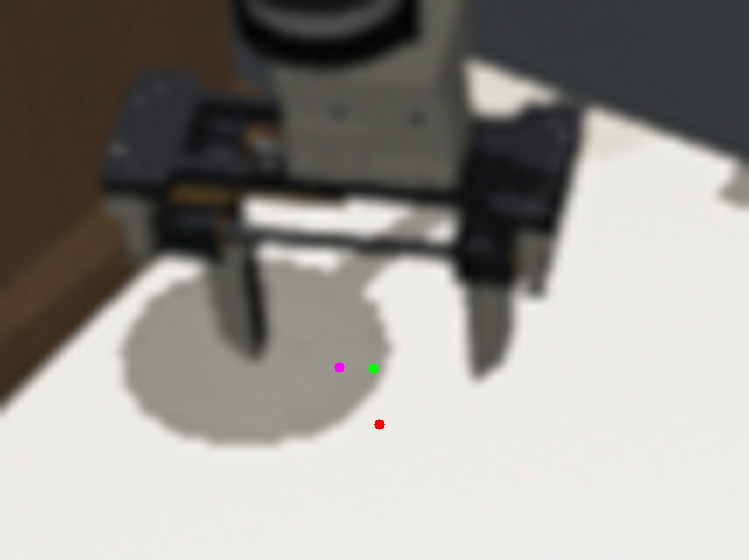

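The fingertip midpoint is at (369,367), on the green dot. The real finger ends are therefore about 30 mm behind the reported TCP along the tool axis, and the grasp point is 49 mm behind it, not 19. I correct the helper and check that the red bottle hasn't moved.

```bash
sed -i 's/19\*/49*/g' plan.py; python3 - <<'E'
from h import *
s=arm.capture("side")
m=hsvmask(s,"red")*(s.max(2)>170); m[:165]=0;m[188:]=0;m[:,:310]=0;m[:,342:]=0
n,_,st,ce=cv2.connectedComponentsWithStats(m.astype(np.uint8)); k=1+np.argmax(st[1:,4]); print(st[k,4],ce[k],onz("side",*ce[k],135))
E
python3 plan.py 450 -97.8 190 98.1 40; python3 plan.py 450 -97.8 116 98.1 40
```

```text
twist total units [ 0.05 -0.04 -0.1 ] rows 1.0
shift total units [-0.6  -0.01  1.93] world [ -3.   19.3 -46.7] now grasp [ 452.9 -117.3  236.6] q [-0.71  0.49  1.5   0.45  1.7  -0.91] F [ 1.3 -0.2  0.3] gap 0.003 gf 0.0 t 5.95
twist total units [ 0.05 -0.04 -0.1 ] rows 1.0
shift total units [-2.5  -0.01  4.2 ] world [  -3.    19.3 -120.7] now grasp [ 452.9 -117.3  236.6] q [-0.71  0.49  1.5   0.45  1.7  -0.91] F [ 1.3 -0.2  0.3] gap 0.003 gf 0.0 t 5.95Traceback (most recent call last):
  File "<stdin>", line 4, in <module>
    return _wrapfunc(a, 'argmax', axis=axis, out=out, **kwds)
    return bound(*args, **kwds)
ValueError: attempt to get argmax of an empty sequence
```

```bash
python3 - <<'E'
from h import *
for n,(x0,x1,y0,y1) in(("side",(310,342,160,192)),("top",(360,400,300,336))):
    im=arm.capture(n); h=cv2.cvtColor(im,cv2.COLOR_RGB2HSV); m=(((h[...,0]<8)|(h[...,0]>172))&(h[...,1]>150)&(h[...,2]>50)).astype(np.uint8)
    w=np.zeros_like(m); w[y0:y1,x0:x1]=1
    k,_,st,ce=cv2.connectedComponentsWithStats(m*w); i=1+np.argmax(st[1:,4]); print(n,st[i],onz(n,*ce[i],112.5).round(1),onz(n,*ce[i],135).round(1))
E
python3 -m creep '{"linear":[[0,0,0],[0,0,0],[0,0,0],[-0.1,0,0.33],[-0.1,0,0.33]],"twist":[[0,0,0],[0,0,0],[0,0,0],[0,0,0],[0,0,0]],"gripper":[1,1,1,1,1]}' 
python3 -m creep '{"linear":[[-0.1,0,0.33],[-0.1,0,0.33],[-0.1,0,0.33],[-0.1,0,0.28],[0,0,0]],"twist":[[0,0,0],[0,0,0],[0,0,0],[0,0,0],[0,0,0]],"gripper":[1,1,1,1,1]}' 
python3 plan.py 450 -97.8 116 98.1 40
```

```text
side [322 171   9  16 129] [ 447.7 -100.2  112.5] [463.4 -91.  135. ]
top [374 312  14  14 156] [450.2 -98.7 112.5] [448.9 -96.1 135. ]
time_s: 6.55
tool_pos: [448.0, -79.2, 183.5]
orientation: [-1.678, -1.916, -0.611]
contact_force: [0.1, 0.9, -0.2]
finger_gap: 0.394
grasp_force: 0.0
time_s: 7.05
tool_pos: [445.8, -66.1, 152.5]
orientation: [-1.677, -1.914, -0.611]
contact_force: [-0.1, 0.1, -0.5]
finger_gap: 0.826
grasp_force: 0.0
twist total units [ 0.04 -0.04 -0.1 ] rows 1.0
shift total units [-1.92 -0.01  2.26] world [ -0.2  -0.5 -74.1] now grasp [450.1 -97.4 190. ] q [-0.69  0.53  1.59  0.45  1.58 -0.95] F [-0.1  0.1 -0.5] gap 0.826 gf 0.0 t 7.05
```

Red hasn't moved. I descend, grip and lift.

```bash

python3 -m creep '{"linear":[[-0.48,0,0.56],[-0.48,0,0.57],[-0.48,0,0.57],[-0.48,0,0.56],[0,0,0]],"twist":[[0,0,0],[0,0,0],[0,0,0],[0,0,0],[0,0,0]],"gripper":[1,1,1,1,1]}' 
python3 -m creep '{"linear":[[0,0,0],[0,0,0],[0,0,0],[0,0,0],[0,0,0]],"twist":[[0,0,0],[0,0,0],[0,0,0],[0,0,0],[0,0,0]],"gripper":[0,0,0,0,0]}' >/dev/null
python3 -m creep '{"linear":[[0,0,0],[0,0,0],[0,0,0],[0,0,0],[0,0,0]],"twist":[[0,0,0],[0,0,0],[0,0,0],[0,0,0],[0,0,0]],"gripper":[0,0,0,0,0]}' 
python3 plan.py 450 -97.8 216 98.1 40
```

```text
time_s: 7.55
tool_pos: [445.5, -66.6, 77.9]
orientation: [-1.677, -1.913, -0.61]
contact_force: [0.0, 0.3, -0.2]
finger_gap: 1.002
grasp_force: 0.0
time_s: 8.55
tool_pos: [446.2, -67.0, 79.2]
orientation: [-1.678, -1.916, -0.611]
contact_force: [0.6, -0.1, -0.0]
finger_gap: 0.323
grasp_force: 30.0
twist total units [ 0.06 -0.02 -0.09] rows 1.0
shift total units [ 2.57 -0.02 -3.03] world [-0.6  0.4 99.3] now grasp [450.4 -98.3 116.7] q [-0.69  0.63  1.65  0.46  1.43 -1.02] F [ 0.6 -0.1 -0. ] gap 0.323 gf 29.969023168087006 t 8.55
```

```bash

python3 -m creep '{"linear":[[0.3,0,-0.36],[0.57,0,-0.67],[0.57,0,-0.67],[0.57,0,-0.67],[0.56,0,-0.66]],"twist":[[0,0,0],[0,0,0],[0,0,0],[0,0,0],[0,0,0]],"gripper":[0,0,0,0,0]}' 
python3 plan.py 672 80 216 98.1 40 1
```

```text
time_s: 9.05
tool_pos: [446.2, -66.7, 180.1]
orientation: [-1.678, -1.916, -0.611]
contact_force: [-0.1, -0.1, -2.1]
finger_gap: 0.318
grasp_force: 30.0
twist total units [ 0.06 -0.02 -0.09] rows 1.0
shift total units [4.47 9.72 3.83] world [221.3 177.9  -1.6] now grasp [450.4 -98.  217.5] q [-0.69  0.49  1.56  0.45  1.63 -0.92] F [-0.1 -0.1 -2.1] gap 0.318 gf 29.970420598983765 t 9.05
```

```bash

python3 -m creep '{"linear":[[0.17,0.36,0.14],[0.34,0.74,0.29],[0.34,0.74,0.29],[0.34,0.74,0.29],[0.34,0.74,0.29]],"twist":[[0,0,0],[0,0,0],[0,0,0],[0,0,0],[0,0,0]],"gripper":[0,0,0,0,0]}' >/dev/null
python3 -m creep '{"linear":[[0.34,0.74,0.29],[0.34,0.74,0.29],[0.34,0.74,0.29],[0.34,0.74,0.29],[0.34,0.74,0.29]],"twist":[[0,0,0],[0,0,0],[0,0,0],[0,0,0],[0,0,0]],"gripper":[0,0,0,0,0]}' >/dev/null
python3 -m creep '{"linear":[[0.34,0.74,0.29],[0.34,0.74,0.29],[0.34,0.74,0.29],[0.2,0.4,0.2],[0,0,0]],"twist":[[0,0,0],[0,0,0],[0,0,0],[0,0,0],[0,0,0]],"gripper":[0,0,0,0,0]}' 
python3 plan.py 672 80 168 98.1 40; python3 plan.py 650.7 228.2 168 98.1 40; python3 plan.py 650.7 228.2 156 98.1 40
python3 - <<'E'
from h import *
s=arm.capture("side");t=arm.capture("top")
cv2.imwrite("pics/carry.png",np.hstack([cv2.resize(s[150:350,270:470],(400,400)),cv2.resize(t[150:350,180:380],(400,400))])[...,::-1])
E
```

```text
time_s: 10.55
tool_pos: [665.8, 112.2, 175.5]
orientation: [-1.675, -1.916, -0.609]
contact_force: [-0.7, -0.6, -2.4]
finger_gap: 0.319
grasp_force: 30.0
twist total units [ 0.03 -0.03 -0.09] rows 1.0
shift total units [-1.2   0.07  1.35] world [  1.8  -1.  -45.1] now grasp [670.1  80.9 213. ] q [-0.27  0.76  1.08  0.63  1.62 -0.48] F [-0.7 -0.6 -2.4] gap 0.319 gf 29.970087110996246 t 10.55
twist total units [ 0.03 -0.03 -0.09] rows 1.0
shift total units [3.39 0.06 5.2 ] world [-19.5 147.2 -45.1] now grasp [670.1  80.9 213. ] q [-0.27  0.76  1.08  0.63  1.62 -0.48] F [-0.7 -0.6 -2.4] gap 0.319 gf 29.970087110996246 t 10.55
twist total units [ 0.03 -0.03 -0.09] rows 1.0
shift total units [3.08 0.06 5.57] world [-19.5 147.2 -57.1] now grasp [670.1  80.9 213. ] q [-0.27  0.76  1.08  0.63  1.62 -0.48] F [-0.7 -0.6 -2.4] gap 0.319 gf 29.970087110996246 t 10.55
```

View pics/carry.png

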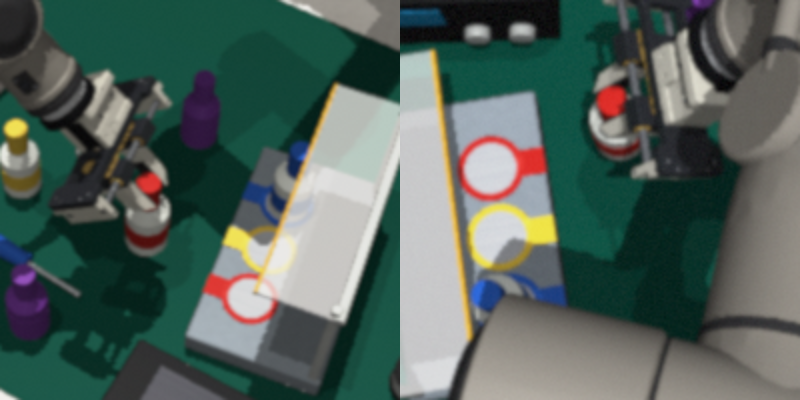

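The red bottle hangs upright in the grip (side crop (148,215)), in front of its spot. I lower it, slide it in and set it down.

```bash

python3 -m creep '{"linear":[[-0.3,0,0.34],[-0.56,0.03,0.66],[-0.3,0.03,0.34],[0.31,0,0.26],[0.62,0,0.52]],"twist":[[0,0,0],[0,0,0],[0,0,0],[0,0,0],[0,0,0]],"gripper":[0,0,0,0,0]}' >/dev/null
python3 -m creep '{"linear":[[0.65,0,0.54],[0.65,0,0.54],[0.65,0,0.54],[0.65,0,0.54],[0.65,0,0.54]],"twist":[[0,0,0],[0,0,0],[0,0,0],[0,0,0],[0,0,0]],"gripper":[0,0,0,0,0]}' 
python3 plan.py 651 227.7 164 98.1 40
```

```text
time_s: 11.65
tool_pos: [648.8, 247.2, 133.8]
orientation: [-1.677, -1.917, -0.611]
contact_force: [-0.1, -0.9, -1.6]
finger_gap: 0.32
grasp_force: 30.0
twist total units [ 0.06 -0.02 -0.08] rows 1.0
shift total units [ 0.17 -0.02  0.53] world [-2.3 11.7 -7.4] now grasp [653.1 215.9 171.3] q [-0.08  0.75  1.22  0.69  1.4  -0.42] F [-0.1 -0.9 -1.6] gap 0.32 gf 29.97113049030304 t 11.65
```

```bash

python3 -m creep '{"linear":[[0.17,-0.04,0.53],[-0.06,0,0.07],[-0.06,0,0.08],[0,0,0],[0,0,0]],"twist":[[0,0,0],[0,0,0],[0,0,0],[0,0,0],[0,0,0]],"gripper":[0,0,0,0,0]}' 
python3 plan.py 651 227.7 156.5 98.1 40
```

```text
time_s: 12.15
tool_pos: [647.2, 255.5, 121.1]
orientation: [-1.679, -1.915, -0.612]
contact_force: [-0.2, -0.7, -3.5]
finger_gap: 0.325
grasp_force: 30.0
twist total units [ 0.07 -0.02 -0.11] rows 1.0
shift total units [ 0.05 -0.01  0.15] world [-0.7  3.4 -2.1] now grasp [651.4 224.2 158.5] q [-0.07  0.76  1.24  0.7   1.37 -0.43] F [-0.2 -0.7 -3.5] gap 0.325 gf 29.970293641090393 t 12.15
```

```bash

python3 -m creep '{"linear":[[0.09,-0.01,0.1],[0,0,0],[-0.04,0,0.04],[0,0,0]],"twist":[[0,0,0],[0,0,0],[0,0,0],[0,0,0]],"gripper":[0,0,0,0]}' 
python3 plan.py 651 227.7 156.5 98.1 40
python3 - <<'E'
from h import *
for n,(x0,x1,y0,y1) in(("side",(360,420,240,300)),("top",(205,245,215,250))):
    im=arm.capture(n); h=cv2.cvtColor(im,cv2.COLOR_RGB2HSV); m=(((h[...,0]<8)|(h[...,0]>172))&(h[...,1]>140)&(h[...,2]>60)).astype(np.uint8)
    w=np.zeros_like(m); w[y0:y1,x0:x1]=1
    k,_,st,ce=cv2.connectedComponentsWithStats(m*w)
    for i in range(1,k):
        if st[i,4]>8: print(n,st[i],ce[i].round(1),onz(n,*ce[i],175).round(1))
E
```

```text
time_s: 12.55
tool_pos: [646.1, 259.6, 119.2]
orientation: [-1.678, -1.916, -0.611]
contact_force: [-0.4, 0.1, -2.2]
finger_gap: 0.32
grasp_force: 30.0
twist total units [ 0.06 -0.02 -0.09] rows 1.0
shift total units [-0.03  0.02 -0.01] world [ 0.5 -0.7 -0.2] now grasp [650.3 228.3 156.7] q [-0.06  0.76  1.24  0.7   1.37 -0.42] F [-0.4  0.1 -2.2] gap 0.32 gf 29.9704509973526 t 12.55
side [395 268  11  12  79] [399.8 273.2] [651.8 225.6 175. ]
side [372 294  12   6  39] [378.9 296. ] [731.9 210.7 175. ]
side [387 295   8   5  22] [389.4 297.6] [723.1 233.8 175. ]
top [206 215  13  13 125] [211.8 220.1] [649.3 231.  175. ]
top [210 239  12  11  59] [215.5 243.8] [601.3 223.2 175. ]
top [227 239   3   4  10] [228.  240.5] [607.1 198.8 175. ]
```

```bash

python3 -m creep '{"linear":[[-0.03,0,0.03],[-0.03,0,0.03],[0,0,0]],"twist":[[0,0,0],[0,0,0],[0,0,0]],"gripper":[0,0,0]}' 
python3 -m creep '{"linear":[[0,0,0],[0,0,0],[0,0,0],[0,0,0],[0,0,0]],"twist":[[0,0,0],[0,0,0],[0,0,0],[0,0,0],[0,0,0]],"gripper":[0.65,0.65,0.65,0.65,0.65]}' 
python3 -m creep '{"linear":[[-0.2,0,-0.3],[-0.5,0,-0.65],[-0.5,0,-0.65],[-0.6,0,-0.7],[-0.6,0,-0.7]],"twist":[[0,0,0],[0,0,0],[0,0,0],[0,0,0],[0,0,0]],"gripper":[0.65,0.65,0.65,0.65,0.65]}' 
python3 -m creep '{"linear":[[-0.6,0,-0.75],[-0.6,0,-0.75],[-0.3,0,-0.75],[0,0,-0.75],[0,0,-0.5]],"twist":[[0,0,0],[0,0,0],[0,0,0],[0,0,0],[0,0,0]],"gripper":[0.65,0.65,1,1,1]}' 
python3 plan.py 631 -141.5 236 50 40 
python3 plan.py 631 -141.5 236 50 40 1
python3 - <<'E'
from h import *
for n,(x0,x1,y0,y1) in(("side",(360,420,240,300)),("top",(200,245,210,250))):
    im=arm.capture(n); h=cv2.cvtColor(im,cv2.COLOR_RGB2HSV); m=(((h[...,0]<8)|(h[...,0]>172))&(h[...,1]>140)&(h[...,2]>60)).astype(np.uint8)
    w=np.zeros_like(m); w[y0:y1,x0:x1]=1
    k,_,st,ce=cv2.connectedComponentsWithStats(m*w)
    for i in range(1,k):
        if st[i,4]>8: print(n,st[i],ce[i].round(1),onz(n,*ce[i],175).round(1))
E
```

```text
time_s: 12.95
tool_pos: [646.3, 259.9, 119.0]
orientation: [-1.676, -1.916, -0.614]
contact_force: [-2.7, -1.3, 5.3]
finger_gap: 0.319
grasp_force: 30.0
time_s: 13.45
tool_pos: [646.1, 259.5, 117.1]
orientation: [-1.678, -1.916, -0.611]
contact_force: [-0.3, -0.1, -0.1]
finger_gap: 0.643
grasp_force: 0.0
time_s: 13.95
tool_pos: [659.2, 163.2, 136.6]
orientation: [-1.68, -1.916, -0.612]
contact_force: [-0.4, 0.5, -0.2]
finger_gap: 0.65
grasp_force: 0.0
time_s: 14.45
tool_pos: [670.6, 78.5, 179.9]
orientation: [-1.681, -1.915, -0.613]
contact_force: [-0.7, 0.4, 0.3]
finger_gap: 0.865
grasp_force: 0.0
twist total units [-6.65 -0.01  7.93] rows 8.0
shift total units [-4.5   4.44 -4.75] world [ -19.3 -195.9   18.5] now grasp [674.6  47.2 217.4] q [-0.32  0.77  1.03  0.62  1.66 -0.49] F [-0.7  0.4  0.3] gap 0.865 gf 0.0 t 14.45
twist total units [-6.65 -0.01  7.93] rows 8.0
shift total units [-5.39 -1.78 -5.5 ] world [ -19.3 -195.9   18.5] now grasp [674.6  47.2 217.4] q [-0.32  0.77  1.03  0.62  1.66 -0.49] F [-0.7  0.4  0.3] gap 0.865 gf 0.0 t 14.45
side [395 269  11  18 114] [398.9 276.1] [660.1 227.4 175. ]
side [372 287  23  13 140] [380.4 293.5] [724.2 210.5 175. ]
top [206 214  17  17 208] [214.1 221.9] [645.5 226.3 175. ]
top [210 220  35  30 257] [230.9 237.4] [613.  193.1 175. ]
```

```bash

python3 -m creep '{"linear":[[0,0,0],[0,0,0],[0,0,0],[0,0,0],[0,0,0]],"twist":[[-0.8,0,0.96],[-0.8,0,0.96],[-0.8,0,0.96],[-0.8,0,0.96],[-0.8,0,0.96]],"gripper":[1,1,1,1,1]}' >/dev/null
python3 -m creep '{"linear":[[0,0,0],[0,0,0],[0,0,0],[-0.3,0.3,-0.32],[-0.6,0.6,-0.63]],"twist":[[-0.8,0,0.96],[-0.8,0,0.96],[-1,0,1],[0,0,0],[0,0,0]],"gripper":[1,1,1,1,1]}' >/dev/null
python3 -m creep '{"linear":[[-0.6,0.6,-0.63],[-0.6,0.6,-0.63],[-0.6,0.6,-0.63],[-0.6,0.6,-0.63],[-0.6,0.6,-0.63]],"twist":[[0,0,0],[0,0,0],[0,0,0],[0,0,0],[0,0,0]],"gripper":[1,1,1,1,1]}' 
python3 plan.py 631 -141.5 190 50 40
```

```text
time_s: 16.05
tool_pos: [657.0, -90.8, 195.0]
orientation: [-2.44, -1.171, -0.892]
contact_force: [-0.1, 0.1, 1.1]
finger_gap: 1.001
grasp_force: 0.0
twist total units [-0.11  0.    0.24] rows 1.0
shift total units [-1.83  0.51  0.69] world [ -5.7 -26.6 -42.5] now grasp [ 637.  -115.2  232.5] q [-0.61  0.51  1.49  0.76  1.21 -0.24] F [-0.1  0.1  1.1] gap 1.001 gf 0.0 t 16.05
```

```bash
python3 - <<'E'
from h import *
# red cap silhouette on the shelf, centroid at cap middle z=152.5
for n,(x0,x1,y0,y1) in(("side",(390,412,262,290)),("top",(200,228,208,232))):
    im=arm.capture(n); h=cv2.cvtColor(im,cv2.COLOR_RGB2HSV); m=(((h[...,0]<8)|(h[...,0]>172))&(h[...,1]>140)&(h[...,2]>60)).astype(np.uint8)
    w=np.zeros_like(m); w[y0:y1,x0:x1]=1
    k,_,st,ce=cv2.connectedComponentsWithStats(m*w)
    for i in range(1,k):
        if st[i,4]>8: print(n,st[i],ce[i].round(1),onz(n,*ce[i],152.5).round(1))
E
```

```text
side [395 269  11  18 111] [399.  276.3] [648.  224.2 152.5]
top [206 214  17  17 206] [214.1 221.9] [651.1 230.6 152.5]
```

```bash

python3 -m creep '{"linear":[[0,0,0],[-0.9,0.25,0.34],[-0.9,0.26,0.34],[0,0,0]],"twist":[[-0.1,0,0.2],[0,0,0],[0,0,0],[0,0,0]],"gripper":[1,1,1,1]}' 
python3 plan.py 631 -141.5 116 50 40
```

```text
time_s: 16.55
tool_pos: [650.5, -114.6, 150.2]
orientation: [-2.453, -1.143, -0.889]
contact_force: [0.1, 0.3, -0.1]
finger_gap: 1.005
grasp_force: 0.0
twist total units [-0.05  0.01 -0.02] rows 1.0
shift total units [-1.9   0.09  2.16] world [  0.7  -2.8 -71.7] now grasp [ 630.4 -138.8  187.8] q [-0.65  0.56  1.52  0.78  1.16 -0.32] F [ 0.1  0.3 -0.1] gap 1.005 gf 0.0 t 16.55
```

```bash

python3 -m creep '{"linear":[[-0.48,0.02,0.54],[-0.48,0.02,0.54],[-0.47,0.02,0.54],[-0.47,0.02,0.54],[0,0,0]],"twist":[[0,0,0],[0,0,0],[0,0,0],[0,0,0],[0,0,0]],"gripper":[1,1,1,1,1]}' 
python3 -m creep '{"linear":[[0,0,0],[0,0,0],[0,0,0],[0,0,0],[0,0,0]],"twist":[[0,0,0],[0,0,0],[0,0,0],[0,0,0],[0,0,0]],"gripper":[0,0,0,0,0]}' >/dev/null
python3 -m creep '{"linear":[[0,0,0],[0,0,0],[0,0,0],[0,0,0],[0,0,0]],"twist":[[0,0,0],[0,0,0],[0,0,0],[0,0,0],[0,0,0]],"gripper":[0,0,0,0,0]}' 
python3 plan.py 631 -141.5 116 50 40
```

```text
time_s: 17.05
tool_pos: [651.8, -115.8, 80.0]
orientation: [-2.451, -1.145, -0.891]
contact_force: [-0.3, 0.1, 0.3]
finger_gap: 1.0
grasp_force: 0.0
time_s: 18.05
tool_pos: [652.4, -117.6, 81.2]
orientation: [-2.454, -1.146, -0.894]
contact_force: [-0.2, 0.5, -1.1]
finger_gap: 0.316
grasp_force: 30.0
twist total units [ 0.   -0.    0.02] rows 1.0
shift total units [-0.09 -0.04  0.07] world [-1.2  0.2 -2.7] now grasp [ 632.2 -141.7  118.7] q [-0.66  0.66  1.58  0.83  1.05 -0.44] F [-0.2  0.5 -1.1] gap 0.316 gf 29.976934790611267 t 18.05
```

```bash

python3 -m creep '{"linear":[[0.3,0,-0.36],[0.6,0,-0.71],[0.64,0,-0.77],[0.64,0,-0.77],[0.64,0,-0.77]],"twist":[[0,0,0],[0,0,0],[0,0,0],[0,0,0],[0,0,0]],"gripper":[0,0,0,0,0]}' 
python3 plan.py 594.2 68.7 216 98.1 40 1
```

```text
time_s: 18.55
tool_pos: [651.9, -117.8, 192.9]
orientation: [-2.454, -1.147, -0.894]
contact_force: [0.8, 0.5, -2.0]
finger_gap: 0.318
grasp_force: 30.0
twist total units [ 6.75  0.01 -8.02] rows 9.0
shift total units [ 3.53 -7.5   3.7 ] world [-62.2 217.7 -14.5] now grasp [ 631.7 -141.9  230.5] q [-0.66  0.52  1.47  0.75  1.23 -0.25] F [ 0.8  0.5 -2. ] gap 0.318 gf 29.97440278530121 t 18.55
```

```bash

python3 -m creep '{"linear":[[0.2,-0.4,0.2],[0.35,-0.75,0.37],[0.35,-0.75,0.37],[0.35,-0.75,0.37],[0.35,-0.75,0.37]],"twist":[[0,0,0],[0,0,0],[0,0,0],[0,0,0],[0,0,0]],"gripper":[0,0,0,0,0]}' >/dev/null
python3 -m creep '{"linear":[[0.35,-0.75,0.37],[0.35,-0.75,0.37],[0.35,-0.75,0.37],[0.35,-0.75,0.37],[0.35,-0.75,0.37]],"twist":[[0,0,0],[0,0,0],[0,0,0],[0,0,0],[0,0,0]],"gripper":[0,0,0,0,0]}' >/dev/null
python3 -m creep '{"linear":[[0.2,-0.35,0.18],[0,0,0],[0,0,0],[0,0,0],[0,0,0]],"twist":[[0,0,0],[0.4,0,-0.45],[0.75,0,-0.89],[0.75,0,-0.89],[0.75,0,-0.89]],"gripper":[0,0,0,0,0]}'  >/dev/null
python3 -m creep '{"linear":[[0,0,0],[0,0,0],[0,0,0],[0,0,0],[0,0,0]],"twist":[[0.75,0,-0.89],[0.75,0,-0.89],[0.75,0,-0.89],[0.75,0,-0.89],[0.75,0,-0.89]],"gripper":[0,0,0,0,0]}' 
python3 -m creep '{"linear":[[0,0,0],[0,0,0]],"twist":[[0.35,0,-0.45],[0,0,0]],"gripper":[0,0]}' >/dev/null
python3 plan.py 594.2 68.7 170 98.1 40
python3 - <<'E'
from h import *
P=[]
for n,r in(("side",40),("top",30)):
    im=arm.capture(n); s=arm.state(); C=R.from_rotvec(s["orientation"]).as_matrix(); g=s["tool_pos"]-49*C[:,2]
    u,v=proj(n,g+[0,0,18]).astype(int); print(n,(u,v))
    m=hsvmask(im,"yellow")*(im.max(2)>150); w=np.zeros_like(m); w[v-20:v+20,u-20:u+20]=1
    k,_,st,ce=cv2.connectedComponentsWithStats((m*w).astype(np.uint8)); 
    if k>1:
        i=1+np.argmax(st[1:,4]); print(st[i],ce[i],onz(n,*ce[i],g[2]+18))
print(g)
E
```

```text
time_s: 20.55
tool_pos: [590.3, 100.0, 176.4]
orientation: [-1.714, -1.891, -0.622]
contact_force: [-0.5, 0.7, -2.2]
finger_gap: 0.324
grasp_force: 30.0
twist total units [-0.01 -0.01  0.  ] rows 1.0
shift total units [-1.13 -0.05  1.32] world [ -1.1  -0.6 -43.6] now grasp [595.3  69.3 213.6] q [-0.32  0.63  1.33  0.61  1.55 -0.59] F [ 0.2 -0.8 -2.2] gap 0.32 gf 29.97410148382187 t 20.75
side (np.int64(355), np.int64(216))
[350 212  11  11  82] [355.06097561 217.15853659] [598.10148229  70.10144429 231.72483833]
top (np.int64(292), np.int64(238))
[286 231  15  16 174] [292.47701149 238.27586207] [595.49687396  69.85932891 231.98905419]
[594.61568079  69.28788901 213.98905419]
```

```bash

python3 -m creep '{"linear":[[-0.3,-0.02,0.34],[-0.53,-0.03,0.64],[-0.3,0,0.34],[0.31,0,0.26],[0.62,0,0.52]],"twist":[[0,0,0],[0,0,0],[0,0,0],[0,0,0],[0,0,0]],"gripper":[0,0,0,0,0]}' >/dev/null
python3 plan.py 573.2 217.2 170 98.1 40
python3 -m creep '{"linear":[[0.65,0,0.54],[0.65,0,0.54],[0.65,0,0.54],[0.65,0,0.54],[0.65,0,0.54]],"twist":[[0,0,0],[0,0,0],[0,0,0],[0,0,0],[0,0,0]],"gripper":[0,0,0,0,0]}' 
python3 plan.py 573.2 217.2 164 98.1 40
```

```text
twist total units [ 0.02 -0.01 -0.02] rows 1.0
shift total units [3.63 0.01 3.11] world [-16.6 118.5  -1.2] now grasp [589.7  98.7 171.1] q [-0.28  0.65  1.41  0.64  1.44 -0.62] F [-0.5  1.2 -1.8] gap 0.324 gf 29.975443482398987 t 21.35
time_s: 21.85
tool_pos: [569.5, 237.1, 135.5]
orientation: [-1.668, -1.925, -0.61]
contact_force: [-0.8, 0.6, -1.6]
finger_gap: 0.322
grasp_force: 30.0
twist total units [ 0.01 -0.01  0.02] rows 1.0
shift total units [0.11 0.03 0.57] world [-0.8 11.3 -9.1] now grasp [573.9 205.9 173. ] q [-0.11  0.61  1.48  0.7   1.32 -0.53] F [-0.8  0.6 -1.6] gap 0.322 gf 29.975163638591766 t 21.85
```

```bash

python3 -m creep '{"linear":[[0.11,0.03,0.57],[0,0,0],[0,0,0]],"twist":[[0,0,0],[0,0,0],[0,0,0]],"gripper":[0,0,0]}' >/dev/null
python3 plan.py 573.2 217.2 158 98.1 40
```

```text
twist total units [-0.   -0.01  0.01] rows 1.0
shift total units [-0.04  0.    0.2 ] world [-0.2  2.4 -4.5] now grasp [573.4 214.8 162.4] q [-0.09  0.62  1.49  0.71  1.3  -0.53] F [-0.5 -0.  -1.7] gap 0.323 gf 29.973911941051483 t 22.15
```

```bash

python3 -m creep '{"linear":[[-0.02,0,0.1],[-0.02,0,0.1],[0,0,0],[-0.02,0,0.03],[0,0,0]],"twist":[[0,0,0],[0,0,0],[0,0,0],[0,0,0],[0,0,0]],"gripper":[0,0,0,0,0]}'
python3 plan.py 573.2 217.2 157 98.1 40
python3 - <<'E'
from h import *
P=[]
for n in("side","top"):
    im=arm.capture(n); u,v=proj(n,[573,217,176]).astype(int)
    m=hsvmask(im,"yellow")*(im.max(2)>150); w=np.zeros_like(m); w[v-13:v+13,u-13:u+13]=1
    k,_,st,ce=cv2.connectedComponentsWithStats((m*w).astype(np.uint8)); 
    for i in range(1,k):
        if st[i,4]>8: print(n,st[i],ce[i].round(1),onz(n,*ce[i],176).round(1))
E
```

```text
time_s: 22.65
tool_pos: [569.3, 248.2, 121.0]
orientation: [-1.669, -1.924, -0.611]
contact_force: [-1.7, -0.8, 6.5]
finger_gap: 0.319
grasp_force: 30.0
twist total units [ 0.02 -0.02  0.01] rows 1.0
shift total units [-0.03 -0.02  0.05] world [-0.6  0.2 -1.5] now grasp [573.7 217.  158.5] q [-0.09  0.63  1.5   0.71  1.29 -0.53] F [-1.7 -0.8  6.5] gap 0.319 gf 29.9934321641922 t 22.65
side [405 244  12  13  83] [410.8 248.6] [575.8 218.  176. ]
top [205 244   5  26  42] [206.6 256.5] [576.4 240.1 176. ]
top [212 251  13  15 134] [217.9 257.2] [574.4 218.2 176. ]
```

```bash

python3 -m creep '{"linear":[[0,0,0],[0,0,0],[0,0,0],[0,0,0],[0,0,0]],"twist":[[0,0,0],[0,0,0],[0,0,0],[0,0,0],[0,0,0]],"gripper":[0.52,0.52,0.52,0.52,0.52]}' 
python3 -m creep '{"linear":[[-0.2,0,-0.3],[-0.5,0,-0.65],[-0.5,0,-0.65],[-0.6,0,-0.7],[-0.6,0,-0.7]],"twist":[[0,0,0],[0,0,0],[0,0,0],[0,0,0],[0,0,0]],"gripper":[0.52,0.52,0.52,0.52,0.52]}' 
python3 -m creep '{"linear":[[-0.6,0,-0.75],[-0.6,0,-0.75],[-0.3,0,-0.75],[0,0,-0.75],[0,0,-0.75]],"twist":[[0,0,0],[0,0,0],[0,0,0],[0,0,0],[0,0,0]],"gripper":[0.52,0.52,0.52,0.52,0.52]}'
python3 -m creep '{"linear":[[0,0,-0.75],[0,0,-0.75],[0,0,-0.75],[0,0,-0.4],[0,0,0]],"twist":[[0,0,0],[0,0,0],[0,0,0],[0,0,0],[0,0,0]],"gripper":[0.52,0.52,0.52,0.6,0.6]}'
python3 plan.py 496 -312 190 0 0
python3 - <<'E'
from h import *
s=arm.capture("side");t=arm.capture("top"); cv2.imwrite("pics/s2.png",s[...,::-1]);cv2.imwrite("pics/t2.png",t[...,::-1])
a=cv2.resize(s[200:340,340:480],(400,400));b=cv2.resize(t[185:345,140:300],(400,400)); cv2.imwrite("pics/placed.png",np.hstack([a,b])[...,::-1])
E
```

```text
time_s: 23.25
tool_pos: [568.9, 248.2, 119.6]
orientation: [-1.669, -1.924, -0.608]
contact_force: [-0.8, 0.7, -0.3]
finger_gap: 0.521
grasp_force: 0.0
time_s: 23.75
tool_pos: [582.3, 153.6, 138.9]
orientation: [-1.67, -1.924, -0.609]
contact_force: [-0.3, -0.5, -0.3]
finger_gap: 0.516
grasp_force: 0.0
time_s: 24.25
tool_pos: [594.7, 65.4, 186.6]
orientation: [-1.67, -1.923, -0.609]
contact_force: [0.8, 0.2, 0.4]
finger_gap: 0.52
grasp_force: 0.0
time_s: 24.75
tool_pos: [601.2, 23.4, 237.7]
orientation: [-1.671, -1.925, -0.61]
contact_force: [-0.4, -0.5, -0.1]
finger_gap: 0.593
grasp_force: 0.0
twist total units [-7.41 -6.48 20.43] rows 21.0
shift total units [-4.21 13.42  3.87] world [-105.2 -335.4  -96.7] now grasp [605.5  -7.7 275.3] q [-0.43  0.63  1.15  0.59  1.75 -0.57] F [-0.4 -0.5 -0.1] gap 0.593 gf 0.0 t 24.75
```

View pics/placed.png

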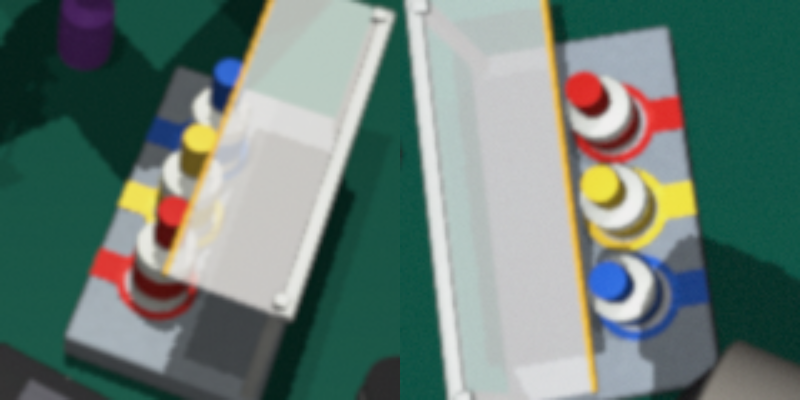

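All three bottles stand upright, each on its own colour; in the top crop the caps are at (587,93), (602,185) and (610,282). Next is the knob's geometry.

```bash
python3 - <<'E'
from h import *
t=cv2.imread("pics/top0.png")[...,::-1]; G=t.astype(int).mean(2)
h=cv2.cvtColor(np.ascontiguousarray(t),cv2.COLOR_RGB2HSV)
m=((h[...,1]<60)&(G>165)).astype(np.uint8); w=np.zeros_like(m); w[255:335,440:515]=1
cs,_=cv2.findContours(m*w,cv2.RETR_EXTERNAL,cv2.CHAIN_APPROX_NONE); ct=max(cs,key=cv2.contourArea)
hull=cv2.convexHull(ct); q=cv2.approxPolyDP(hull,6,True)[:,0].astype(float); P=np.array([onz("top",*p,50)[:2] for p in q]); print(q.tolist(),P.round(1).tolist(),P.mean(0))
for i in range(len(P)):
    d=P[(i+1)%len(P)]-P[i]; a=np.degrees(np.arctan2(d[1],d[0])); print("len",np.linalg.norm(d).round(1),"yaw",((a+45)%90-45).round(1))
# ring: mid-grey around knob
r=((h[...,1]<60)&(G>85)&(G<150)).astype(np.uint8); w[:]=0; w[270:320,452:502]=1
ys,xs=np.nonzero(r*w); dd=np.hypot(xs-476.2,ys-294.5); k=(dd<22)&(dd>12); e=cv2.fitEllipse(cv2.convexHull(np.column_stack([xs,ys])[k].astype(np.float32))); print("ring",e,onz("top",*e[0],62).round(1))
b=((G<110)).astype(np.uint8); w[:]=0; w[314:324,470:484]=1; ys,xs=np.nonzero(b*w); print("black",xs.mean(),ys.mean(),onz("top",xs.mean(),ys.mean(),50).round(1))
w[:]=0; w[292:306,475:485]=1; ys,xs=np.nonzero((G>100)*w); wt=G[ys,xs]-90
X=np.array([onz("top",x,y,94)[:2] for x,y in zip(xs,ys)]); c=np.average(X,axis=0,weights=wt); u=np.linalg.svd((X-c)*np.sqrt(wt)[:,None])[2][0]; u*=-np.sign(u[0]); print("ptr c",c,"dir deg",np.degrees(np.arctan2(u[1],u[0])))
E
```

```text
[[449.0, 269.0], [499.0, 270.0], [502.0, 322.0], [451.0, 321.0]] [[554.3, -259.9], [548.5, -368.1], [437.2, -363.0], [442.9, -254.9]] [ 495.72832294 -311.49186114]
len 108.3 yaw -3.0
len 111.4 yaw -2.6
len 108.3 yaw -3.0
len 111.5 yaw -2.6
ring ((475.2959899902344, 294.826904296875), (36.07517623901367, 38.5223274230957), 117.0708999633789) [ 495.5 -308.3   62. ]
black 476.5 323.0 [ 436.9 -308.7   50. ]
ptr c [ 482.24248893 -306.72746195] dir deg 158.66202670035676
```

```bash
python3 plan.py 495.7 -311.5 190 159 0
```

```text
twist total units [  4.64  -7.89 -12.72] rows 13.0
shift total units [ -0.91 -14.06   3.82] world [-104.7 -336.3  -95.4] now grasp [604.9  -6.4 273.9] q [-0.42  0.63  1.15  0.59  1.75 -0.57] F [ 0.1 -0.2  0.5] gap 0.601 gf 0.0 t 24.85
```

```bash

python3 -m creep '{"linear":[[0,0,0],[0,0,0],[0,0,0],[0,0,0],[0,0,0]],"twist":[[0.36,-0.6,-0.98],[0.36,-0.6,-0.98],[0.36,-0.6,-0.98],[0.36,-0.6,-0.98],[0.36,-0.6,-0.98]],"gripper":[0.6,0.6,0.6,0.6,0.6]}' >/dev/null
python3 -m creep '{"linear":[[0,0,0],[0,0,0],[0,0,0],[0,0,0],[0,0,0]],"twist":[[0.36,-0.61,-0.98],[0.36,-0.61,-0.98],[0.36,-0.61,-0.98],[0.36,-0.61,-0.98],[0.36,-0.61,-0.98]],"gripper":[0.6,0.6,0.6,0.6,0.6]}' >/dev/null
python3 -m creep '{"linear":[[0,0,0],[0,0,0],[0,0,0],[-0.03,-0.5,0],[-0.06,-0.95,0]],"twist":[[0.36,-0.61,-0.98],[0.36,-0.61,-0.98],[0.32,-0.6,-0.96],[0,0,0],[0,0,0]],"gripper":[0.6,0.6,0.6,0.6,0.6]}'
python3 -m creep '{"linear":[[-0.06,-0.95,0.2],[-0.06,-0.95,0.3],[-0.06,-0.95,0.3],[-0.06,-0.95,0.3],[-0.06,-0.95,0.3]],"twist":[[0,0,0],[0,0,0],[0,0,0],[0,0,0],[0,0,0]],"gripper":[0.6,0.6,0.6,0.6,0.6]}' >/dev/null
python3 -m creep '{"linear":[[-0.06,-0.95,0.3],[-0.06,-0.95,0.3],[-0.06,-0.95,0.3],[-0.06,-0.95,0.3],[-0.06,-0.95,0.3]],"twist":[[0,0,0],[0,0,0],[0,0,0],[0,0,0],[0,0,0]],"gripper":[0.6,0.6,0.6,0.6,0.6]}' 
python3 plan.py 495.7 -311.5 140 159 0
```

```text
time_s: 26.35
tool_pos: [589.1, -8.7, 236.2]
orientation: [-0.567, -3.088, -0.005]
contact_force: [-0.0, -1.2, 0.2]
finger_gap: 0.604
grasp_force: 0.0
time_s: 27.35
tool_pos: [517.7, -238.1, 162.8]
orientation: [-0.574, -3.086, -0.006]
contact_force: [0.4, 0.8, 0.1]
finger_gap: 0.6
grasp_force: 0.0
twist total units [ 0.04 -0.04 -0.01] rows 1.0
shift total units [-0.23 -3.06  2.87] world [-22.  -73.4 -71.8] now grasp [ 517.8 -238.3  211.8] q [-0.57  0.45  1.44  0.    1.26 -1.77] F [0.4 0.8 0.1] gap 0.6 gf 0.0 t 27.35
```

```bash

python3 -m creep '{"linear":[[-0.06,-0.85,0.5],[-0.06,-0.85,0.6],[-0.06,-0.85,0.6],[-0.05,-0.51,0.6],[0,0,0.57]],"twist":[[0,0,0],[0,0,0],[0,0,0],[0,0,0],[0,0,0]],"gripper":[0.6,0.6,0.6,0.6,0.6]}' >/dev/null
python3 -m creep '{"linear":[[0,0,0],[0,0,0]],"twist":[[0,0,0],[0,0,0]],"gripper":[0.6,0.6]}' 
python3 plan.py 495.7 -311.5 91 159 0
python3 - <<'E'
from h import *
s=arm.state(); C=R.from_rotvec(s["orientation"]).as_matrix(); p=s["tool_pos"]
im=arm.capture("side"); u=proj("side",p-30*C[:,2]); print(u)
x,y=int(u[0]),int(u[1]); a=im[y-45:y+60,x-60:x+60]; a=cv2.resize(a,None,fx=5,fy=5,interpolation=cv2.INTER_CUBIC); cv2.circle(a,(300,225),4,(255,0,0),-1); cv2.imwrite("pics/knob.png",a[...,::-1])
E
```

```text
time_s: 28.05
tool_pos: [496.7, -310.1, 91.7]
orientation: [-0.572, -3.088, -0.005]
contact_force: [0.1, -0.9, 0.5]
finger_gap: 0.597
grasp_force: 0.0
twist total units [ 0.03 -0.02  0.01] rows 1.0
shift total units [ 0.02 -0.07  1.99] world [ -1.   -1.4 -49.7] now grasp [ 496.7 -310.2  140.7] q [-0.69  0.54  1.49  0.    1.12 -1.9 ] F [ 0.1 -0.9  0.5] gap 0.597 gf 0.0 t 28.05
[254.02432113 159.01450383]
```

View pics/knob.png

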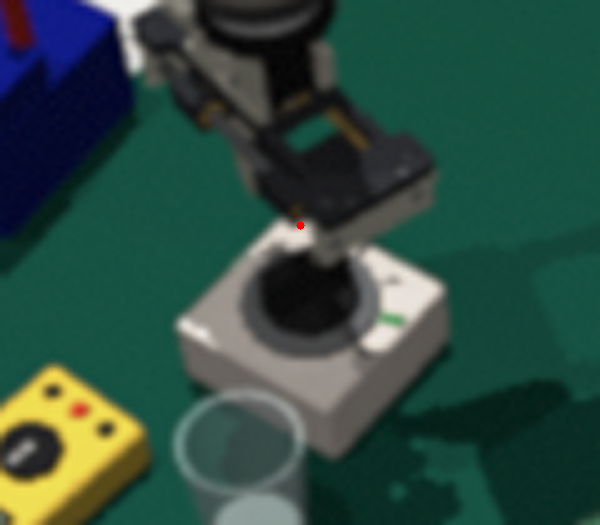

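The open fingers are centred over the knob, with the near fingertip at (325,262), the red dot between the tips and the knob at (310,290). I descend, grip and check the fit.

```bash

python3 -m creep '{"linear":[[0.02,-0.06,0.5],[0,0,0.5],[0,0,0.5],[0,0,0.45],[0,0,0]],"twist":[[0,0,0],[0,0,0],[0,0,0],[0,0,0],[0,0,0]],"gripper":[0.6,0.6,0.6,0.6,0.6]}' 
python3 -m creep '{"linear":[[0,0,0],[0,0,0],[0,0,0],[0,0,0],[0,0,0]],"twist":[[0,0,0],[0,0,0],[0,0,0],[0,0,0],[0,0,0]],"gripper":[0,0,0,0,0]}' 
python3 -m creep '{"linear":[[0,0,0],[0,0,0],[0,0,0]],"twist":[[0,0,0],[0,0,0],[0,0,0]],"gripper":[0,0,0]}' 
python3 plan.py 495.7 -311.5 91 108.2 0
```

```text
time_s: 28.6
tool_pos: [494.8, -310.4, 40.9]
orientation: [-0.57, -3.085, -0.007]
contact_force: [-0.0, -0.0, -0.2]
finger_gap: 0.596
grasp_force: 0.0
time_s: 29.1
tool_pos: [496.0, -311.5, 43.5]
orientation: [0.571, 3.089, 0.003]
contact_force: [-0.3, 0.1, 0.1]
finger_gap: 0.217
grasp_force: 0.0
time_s: 29.4
tool_pos: [495.5, -313.3, 43.5]
orientation: [-0.571, -3.089, 0.001]
contact_force: [-3.0, -6.0, 0.1]
finger_gap: 0.15
grasp_force: 30.0
twist total units [-1.000e-02  0.000e+00  1.109e+01] rows 12.0
shift total units [0.07 0.03 0.06] world [ 0.2  1.8 -1.5] now grasp [ 495.5 -313.3   92.5] q [-0.69  0.6   1.54 -0.    1.01 -1.9 ] F [-3.  -6.   0.1] gap 0.15 gf 29.98197913169861 t 29.4
```

```bash

python3 -m creep '{"linear":[[0,0,0],[0,0,0],[0,0,0],[0,0,0],[0,0,0]],"twist":[[0,0,0.5],[0,0,0.8],[0,0,0.8],[0,0,0.8],[0,0,0.8]],"gripper":[0,0,0,0,0]}' 
python3 -m creep '{"linear":[[0,0,0],[0,0,0],[0,0,0],[0,0,0],[0,0,0]],"twist":[[0,0,0.8],[0,0,0.8],[0,0,0.8],[0,0,0.8],[0,0,0.8]],"gripper":[0,0,0,0,0]}' 
python3 -m creep '{"linear":[[0,0,0],[0,0,0],[0,0,0],[0,0,0],[0,0,0]],"twist":[[0,0,0.8],[0,0,0.8],[0,0,0.8],[0,0,1.0],[0,0,0]],"gripper":[0,0,0,0,0]}' 
python3 plan.py 495.7 -311.5 91 108.2 0
```

```text
time_s: 29.9
tool_pos: [495.5, -313.4, 43.6]
orientation: [1.024, 2.97, -0.001]
contact_force: [-2.4, -7.0, 0.4]
finger_gap: 0.147
grasp_force: 30.0
time_s: 30.4
tool_pos: [495.5, -313.5, 43.6]
orientation: [1.484, 2.769, -0.001]
contact_force: [-4.0, -7.1, -0.0]
finger_gap: 0.147
grasp_force: 30.0
time_s: 30.9
tool_pos: [495.5, -313.5, 43.5]
orientation: [1.846, 2.542, -0.001]
contact_force: [-3.0, -6.6, 0.8]
finger_gap: 0.149
grasp_force: 30.0
twist total units [-0.01  0.01 -0.04] rows 1.0
shift total units [0.07 0.03 0.06] world [ 0.2  2.  -1.5] now grasp [ 495.5 -313.4   92.5] q [-0.69  0.6   1.54 -0.    1.01 -1.01] F [-3.  -6.6  0.8] gap 0.149 gf 29.98517096042633 t 30.9
```

Release, lift, move clear and check the pointer in the top view.

```bash

python3 -m creep '{"linear":[[0,0,0],[0,0,0],[0,0,0],[0,0,0],[0,0,0]],"twist":[[0,0,0],[0,0,0],[0,0,0],[0,0,0],[0,0,0]],"gripper":[0.6,0.6,0.6,0.6,0.6]}' 
python3 -m creep '{"linear":[[0,0,-0.3],[0,0,-0.8],[0,0,-0.9],[0,0,-0.9],[0,0,-0.9]],"twist":[[0,0,0],[0,0,0],[0,0,0],[0,0,0],[0,0,0]],"gripper":[0.6,0.6,0.6,0.6,0.6]}' 
python3 -m creep '{"linear":[[-0.4,0.2,-0.5],[-0.9,0.4,-0.5],[-0.9,0.4,0],[-0.9,0.4,0],[-0.9,0.4,0]],"twist":[[0,0,0],[0,0,0],[0,0,0],[0,0,0],[0,0,0]],"gripper":[0.6,0.6,0.6,0.6,0.6]}' 
python3 -m creep '{"linear":[[-0.9,0.4,0],[-0.9,0.4,0],[-0.5,0.2,0],[0,0,0]],"twist":[[0,0,0],[0,0,0],[0,0,0],[0,0,0]],"gripper":[0.6,0.6,0.6,0.6]}' 
python3 - <<'E'
from h import *
t=arm.capture("top"); s=arm.capture("side"); a=cv2.resize(t[255:335,440:520],(400,400),interpolation=cv2.INTER_CUBIC); b=cv2.resize(t[150:350,120:320],(400,400)); cv2.imwrite("pics/end.png",np.hstack([a,b])[...,::-1])
G=t.astype(int).mean(2); w=np.zeros(G.shape); w[284:306,463:490]=1; ys,xs=np.nonzero((G>95)*w); dd=np.hypot(xs-476.5,ys-293.5); k=dd<13; xs,ys=xs[k],ys[k]
X=np.array([onz("top",x,y,94)[:2] for x,y in zip(xs,ys)]); print(list(zip(xs,ys))[:30]); c=X.mean(0); u=np.linalg.svd(X-c)[2][0]; u*=np.sign(u[1]); print(c,np.degrees(np.arctan2(u[1],u[0])),"from axis",np.degrees(np.arctan2(c[1]+312,c[0]-495.7)))
E
```

```text
time_s: 31.4
tool_pos: [496.0, -311.2, 43.2]
orientation: [-1.842, -2.543, -0.003]
contact_force: [-0.1, 0.2, 0.7]
finger_gap: 0.53
grasp_force: 0.0
time_s: 31.9
tool_pos: [495.9, -311.6, 139.7]
orientation: [-1.842, -2.544, -0.003]
contact_force: [-0.6, -0.3, 0.1]
finger_gap: 0.601
grasp_force: 0.0
time_s: 32.4
tool_pos: [570.5, -393.3, 163.9]
orientation: [-1.842, -2.544, -0.003]
contact_force: [-0.2, -0.6, 0.3]
finger_gap: 0.599
grasp_force: 0.0
time_s: 32.8
tool_pos: [611.9, -440.5, 162.1]
orientation: [-1.843, -2.543, -0.003]
contact_force: [-0.3, -0.4, -0.4]
finger_gap: 0.597
grasp_force: 0.0
[(np.int64(477), np.int64(293)), (np.int64(478), np.int64(293)), (np.int64(479), np.int64(293)), (np.int64(480), np.int64(293)), (np.int64(474), np.int64(294)), (np.int64(475), np.int64(294)), (np.int64(476), np.int64(294)), (np.int64(477), np.int64(294)), (np.int64(478), np.int64(294)), (np.int64(479), np.int64(294)), (np.int64(480), np.int64(294)), (np.int64(472), np.int64(295)), (np.int64(473), np.int64(295)), (np.int64(474), np.int64(295)), (np.int64(475), np.int64(295)), (np.int64(476), np.int64(295)), (np.int64(477), np.int64(295)), (np.int64(478), np.int64(295)), (np.int64(479), np.int64(295)), (np.int64(471), np.int64(296)), (np.int64(472), np.int64(296)), (np.int64(473), np.int64(296)), (np.int64(474), np.int64(296)), (np.int64(475), np.int64(296)), (np.int64(476), np.int64(296)), (np.int64(470), np.int64(297)), (np.int64(471), np.int64(297)), (np.int64(472), np.int64(297)), (np.int64(473), np.int64(297)), (np.int64(474), np.int64(297))]
[ 492.11394362 -298.97257766] 108.21127571930613 from axis 105.39062359662991
```

View pics/end.png

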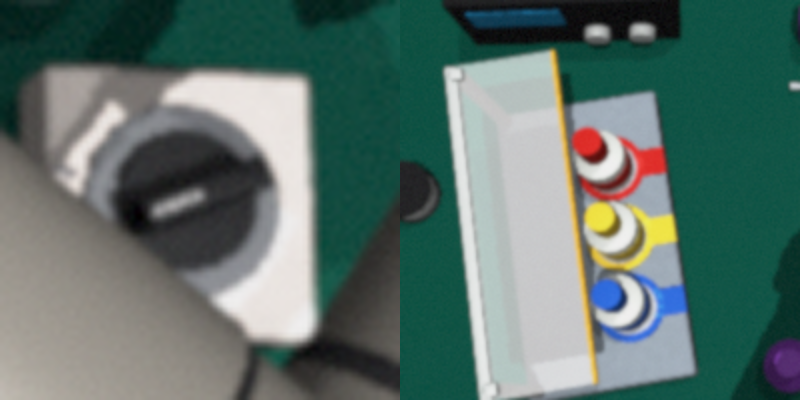

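The pointer lies at azimuth 108.2°, against 108° for the green mark, with the pointer at (178,205) in the left crop. The three bottles are still in their row and the arm is clear, so I hand in the job.

```bash
python3 -c "
from plant import arm
print(arm.close_job())"
```

```text
the job is handed in; nothing more can be done
None
```

The job is handed in: in the last camera check the red and yellow bottles stood upright on their own spots in a row with the blue one, and the selector pointer was at the green mark; the hand-in returned no verdict.

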